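Close the tablet dispenser and hold its slide at the mark

TASK

Fit the rectangular cover on the tablet dispenser and press it down between the two spring clips until it sits level and flush with the rims, then let go of it. Only then pull the dispenser's spring-return slide out by its upright tab until its pointer is level with the rider's pointer on the rail, and finish while still holding it there. Do not shift the rider or disturb the other things on the counter.

Things in the scene. Friction and masses are not known exactly. Their poses are not given: they have to be found in the camera images.
- dispenser: White tablet dispenser fixed to the counter: a block 110 mm (its x) by 150 mm (its y), 50 mm high, with an open hopper mouth 54 x 84 mm in its top. Origin: centre of its underside, z up; its slide comes out of its -y face. Along the top's two long edges run rims 8 mm high, inner faces 76 mm apart, with small outward-leaning flares up to 64 mm above the counter
- seat (a point): Centre of the top face of the block (50 mm above the counter), where the centre of the cover's underside must come to rest; axes as the dispenser's
- clip_near_foot (a point): Foot of the spring clip at the mouth's -y end, on the top of the block; its twin stands across the mouth at +y. The clips are 36 mm wide, reach 76 mm above the counter and are sloped: at rest 97 mm apart below, 107 mm at the top. Each gives way up to 4.5 mm. They hold a cover that is only laid on some 10 to 15 mm too high; a push of 5 to 20 N drives it down, then they grip its ends
- cover: The dispenser's rectangular cover, loose on the counter: a grey plate 70 mm (its x) by 100 mm (its y), 8 mm thick, about 150 g, with an upright black rib on top, 14 mm thick (x), 50 mm long (y), its top 40 mm above the underside. Origin: centre of its underside, z up. It fits with its y along the dispenser's y, either way round; pressed home its top is flush with the rims
- cover_grip (a point): Middle of the cover's rib, 30 mm above the underside, straight above its origin: a point to grasp across the rib's 14 mm; axes as the cover's
- shutter (a joint): How far the dispenser's slide is pulled out, in m: 0 closed, 0.07 end stop. It moves along the dispenser's -y. A spring pulls it back with 4 N when closed, rising by 1 N per 10 mm
- shutter_grip (a point): Point in the middle of the slide's upright black tab, 56 mm above the counter; axes as the dispenser's. The tab is 36 mm wide (x), 14 mm thick (y), its top 75 mm above the counter; the slide's steel bar below it has its top 28 mm above the counter. When closed the tab's face is 45 mm from the block
- shutter_pointer (a point): Tip of the steel pointer that sticks out sideways (the dispenser's +x) from the foot of the tab, 23 mm above the counter, 35 mm from the slide's middle
- rider (a joint): How far the rider, a black block 18 x 16 x 10 mm on the rail, stands out along the rail, in m: the value of shutter at which the two pointers are level. Friction keeps it where it is
- rider_pointer (a point): Tip of the rider's pointer, which points at the slide's path (the dispenser's -x), 35 mm above the counter. The rail, 10 mm wide, top 30 mm above the counter, runs beside the slide along the dispenser's y, its middle 48 mm to the +x side of the slide's middle. At the mark both pointers have the same y in the dispenser's frame
- round_cover: Bystander: a grey disc 92 mm across and 8 mm thick with the same black rib as the cover; it belongs to another dispenser. Origin: centre of its underside
- vial: Bystander: small glass vial, 26 mm across, 50 mm tall, between the covers and the dispenser. Origin: centre of its underside
- amber_bottle: Bystander: amber jar, 54 mm across, 85 mm tall. Origin: centre of its underside
- carton: Bystander: white medicine carton 45 x 80 x 60 mm. Origin: centre of its underside
- drink_bottle: Bystander: green drinking bottle, 66 mm across, 180 mm tall, at the left. Origin: centre of its underside
- pill_box: Bystander: open white pill box of seven compartments, 50 x 170 x 25 mm. Origin: centre of its underside
- beaker: Bystander: small open steel cup, 56 mm across, 70 mm tall. Origin: centre of its underside
There are look-alikes about, which are no part of the job. What is shaped like the cover but pink or purple is not meant.

How it is judged:
By the outcome, as a careful person would: the job done as asked, in the order asked, and still so for the second after the job is handed in, while the arm keeps its last pose, push and grip.
It also fails if it takes over 45 s, if anything falls off the work surface, if the arm or the gripper's body presses on something with over 40 N, if the wrist force passes 120 N, or if a joint passes its speed limit or range.

ROBOT

A 6-joint arm with a two-finger parallel gripper is mounted at the origin on the work surface. World frame = base frame: x ahead of the robot, y to its left, z up, the work surface at z = 0. Lengths are in m, angles in rad, forces in N, time in s.
With the tool pointing down it reaches from about 0.375 to 0.9 m from the base axis. Payload 3.1 kg.
Tool frame: the origin (TCP) lies midway between the tips of the shut fingers; the grasp point (between the pads) lies robot.grip_depth behind it (robot.grip_depth is the distance from the TCP to the grasp point, in m); z points along the fingers, y is the line along which they close (so a half turn about z gives the same grasp; the last joint's range is limited). The gripper opens to 87 mm and grips with 3 to 60 N. Pads are 19 mm wide; open, the fingers measure 117 mm over their backs; the gripper's body (75 mm by 190 mm) begins 51 mm behind the grasp point.
Start: joints at [0.927, 0.527, 1.433, -0, 1.181, -0.178], TCP at [0.28, 0.559, 0.223] pointing down, gripper open.
Joint ranges: [-3.08, 3.08], [-0.75, 2.2], [0.22, 2.44], [-1.43, 4.57], [0, 2.65], [-2.85, 2.85]. Speed limits (rad/s): [2.79, 2.79, 3.14, 3.14, 3.14, 3.14].

INTERFACE

Orientations are given as a unit quaternion [x, y, z, w].
In Python, from rig import robot gives the robot as it stands.
- The arm moves only by the tool nudge_tcp, called by a JSON object that holds its "fn" and its "kwargs". Schema: {"type":"object","properties":{"deltas":{"type":"object","properties":{"ticks":{"type":"array","items":{"type":"array","items":{"type":"number"},"minItems":4,"maxItems":4},"minItems":1,"maxItems":20}},"additionalProperties":false,"required":["ticks"]},"jaw":{"type":"number"},"grip_n":{"type":"number"},"only":{"type":"string"},"quiet":{"type":"boolean"},"lines":{"type":"string"}},"required":["deltas"],"additionalProperties":false}. deltas is an object whose key "ticks" holds a list of rows, 1 to 20 of them, each of 4 numbers: dx, dy, dz in m, then a turn about the tool's z in rad; each row shifts and turns the commanded pose from where the row before left it, along the tool's axes as they then stand; what a row does not reach is not made up. A row lasts 1/12 s, in which the tool goes at most 0.0417 m and 0.125 rad, less where a joint would pass 70% of its speed; a pose out of reach is approached as far as the arm can. jaw is the finger opening in m, set as the call begins (left out keeps the last). The fingers move at their own pace and stop on an object; grip_n is the grip in N (left out, the last holds). Time passes only in rows, so rows that do not move let the fingers close. The tool returns the time, the measured TCP pose, the force, the opening and the grip force at its end. only (a regular expression) keeps the lines of the reply that match it, lines (a string "A,B") keeps lines A to B, and quiet returns only ok. Input that does not fit is refused with a message, and nothing moves.
- robot.get_obs(): the state, without advancing time (a new reading comes with each control period).
- robot.camera(name): name is "scene" or "top" or "wrist"; returns a dict with "img" (384x512x3 uint8, red, green, blue), "fx", "fy", "cx", "cy" (pixels), "k1" (the pictures are not rectified: a ray, as slopes to the right and down, at radius r is drawn at 1 + k1 r^2 times it, then the intrinsics apply), "xyz" and "attitude" of the camera in the world. Camera axes: x right, y down, z forward; pixel columns grow to the right and rows downward; lengths in m; the calibration is good to about 2 mm. A picture is of the moment at which its call begins. There is no depth.
- robot.hand_in(): hands the job in; it is judged then, once.
The state is a dict: "time": time; "q": joint angles; "joint_velocities": joint speeds; "joint_torque": joint torques, N m; "position": TCP position; "tool_rot": TCP orientation; "ft_force": force on the tool from outside, world axes, zero at the start; "moment": the same for the moment, N m; "grip_width": finger opening in m; "grip_force": force on a finger pad.
Only numpy, scipy, OpenCV 4.12 (cv2) and the standard library are available. Lean on these libraries where they do the work, as an engineer would, in place of code of your own. Each camera call takes 0.05 s, during which the arm holds its last target. There are 200 camera calls.

## Working session

There is one attempt and no reset: what is moved stays moved. The work goes in short steps, Python scripts to look and compute and a tool call to move; the robot and the scene stay as the last step left them, time stands still between calls to the robot, and variables do not carry over. Pictures are saved under pics/ and viewed, at most 10 in all, crops included, and the job is handed in when it is done.

```bash
mkdir -p pics; cat > h.py <<'E'
import numpy as np, cv2
from scipy.spatial.transform import Rotation as R
from rig import robot
def K(c): return np.array([[c['fx'],0,c['cx']],[0,c['fy'],c['cy']],[0,0,1.]]), np.array([c['k1'],0,0,0.])
def rot(c):
    a=np.array(c['attitude'],float)
    return R.from_quat(a).as_matrix() if a.size==4 else a.reshape(3,3)
def ray(c,uv):
    k,d=K(c); n=cv2.undistortPoints(np.array(uv,float).reshape(-1,1,2),k,d).reshape(-1,2)
    return np.c_[n,np.ones(len(n))]@rot(c).T
def plane(c,uv,z):
    r=ray(c,uv); o=np.array(c['xyz']); return o+r*((z-o[2])/r[:,2])[:,None]
def proj(c,p):
    q=(np.atleast_2d(p)-np.array(c['xyz']))@rot(c); k,d=K(c)
    return cv2.projectPoints(q,np.zeros(3),np.zeros(3),k,d)[0].reshape(-1,2)
def save(c,n,crop=None,s=1):
    im=c['img'][:,:,::-1]
    if crop: u0,v0,u1,v1=crop; im=im[v0:v1,u0:u1]
    cv2.imwrite('pics/'+n,cv2.resize(im,None,fx=s,fy=s,interpolation=cv2.INTER_CUBIC))
E
python3 - <<'E'
from h import *
import pickle
o=robot.get_obs(); print(o['time'],o['position'],o['tool_rot'],robot.grip_depth)
for n in('top','scene'):
    c=robot.camera(n); pickle.dump(c,open(n+'.pkl','wb')); save(c,n+'0.png',s=1.5); print(n,c['xyz'],c['attitude'],c['fx'],c['k1'])
E
```

```text
0.0 [0.27967851 0.55813561 0.22156646] [ 2.30306906e-01  9.73117445e-01 -9.90960217e-04 -4.29744223e-04] 0.0187
top [0.55198572 0.05027364 1.31239079] [-0.69948636  0.71441919 -0.01433636  0.01088657] 412.32722411945036 -0.08423076278707851
scene [ 1.44418168 -0.8358402   0.90904628] [ 0.82342819  0.32544327 -0.178542   -0.42915667] 485.1309228615566 -0.0017784000995261214
```

View pics/top0.png

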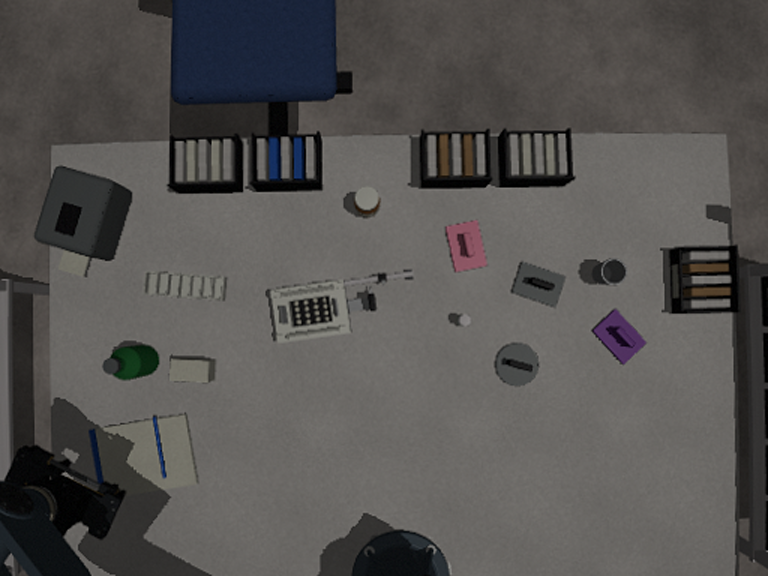

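View pics/scene0.png

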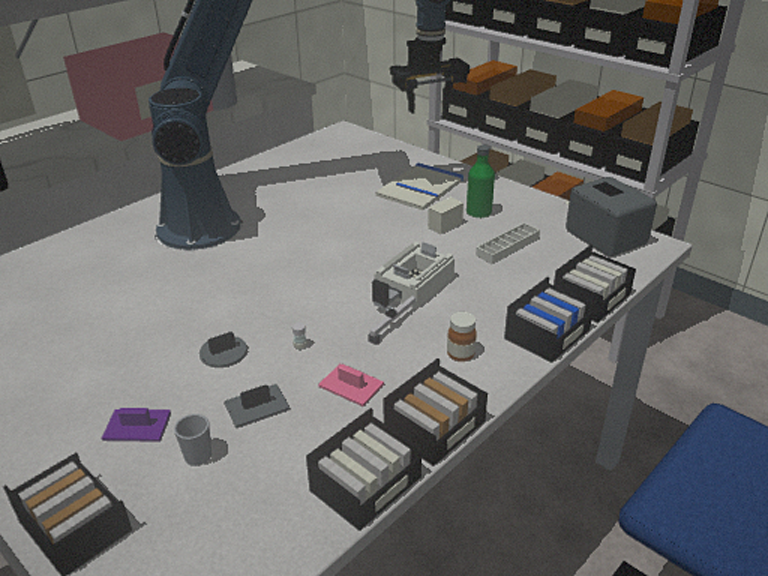

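Top view (1.5x scale): grey rectangular cover at (538,284), dispenser at (311,310) with its tab at about (370,300) and the rail at (345–410, 272–282). The vial is at (460,319), the beaker at (610,271), and the round cover at (516,364). Next I'll measure the cover and the block.

```bash
python3 - <<'E'
from h import *
import pickle
c=pickle.load(open('top.pkl','rb')); im=c['img'].astype(int); g=cv2.cvtColor(c['img'],cv2.COLOR_RGB2GRAY)
def big(m,box):
    z=np.zeros_like(g); u0,v0,u1,v1=box; z[v0:v1,u0:u1]=m[v0:v1,u0:u1]
    cs,_=cv2.findContours(z,cv2.RETR_EXTERNAL,cv2.CHAIN_APPROX_NONE); return max(cs,key=cv2.contourArea)
print('bg',g[230,330],'plate',g[190,345],g[185,350],'block',g[205,187])
k=big((g<100).astype(np.uint8)*255,(335,170,382,210)); r=cv2.minAreaRect(k); print(r)
b=cv2.boxPoints(r); P=plane(c,b,0.006); print(np.round(P,4)); print('cover c',P.mean(0),[np.linalg.norm(P[i]-P[i-1]) for i in range(4)])
k=big((g<45).astype(np.uint8)*255,(340,175,378,205)); r=cv2.minAreaRect(k); print('rib',r); print(plane(c,cv2.boxPoints(r),0.04).round(4),plane(c,[r[0]],.035))
for th in(140,160,180):
    k=big((g>th).astype(np.uint8)*255,(170,180,238,232)); r=cv2.minAreaRect(k); P=plane(c,cv2.boxPoints(r),.055); print(th,r,P.mean(0),P.round(3).tolist())
save(c,'topcrop.png',(170,160,390,260),3.6)
E
```

```text
bg 109 plate 72 23 block 71
((358.1138610839844, 189.01077270507812), (33.06012725830078, 23.463815689086914), 19.44003677368164)
[[ 0.6038 -0.2417  0.006 ]
 [ 0.674  -0.269   0.006 ]
 [ 0.6369 -0.3691  0.006 ]
 [ 0.5665 -0.3413  0.006 ]]
cover c [ 0.62029408 -0.30526368  0.006     ] [np.float64(0.10639077083140396), np.float64(0.07539177160864716), np.float64(0.10672883463737125), np.float64(0.07560748314927222)]
rib ((358.6499938964844, 188.05001831054688), (20.871028900146484, 5.375871181488037), 18.434947967529297)
[[ 0.6245 -0.2639  0.04  ]
 [ 0.6402 -0.2697  0.04  ]
 [ 0.6184 -0.3315  0.04  ]
 [ 0.6026 -0.3256  0.04  ]] [[ 0.6217171  -0.29900251  0.035     ]]Traceback (most recent call last):
  File "<stdin>", line 12, in <module>
  File "<stdin>", line 6, in big
ValueError: max() iterable argument is empty
```

```bash
python3 - <<'E'
from h import *
import pickle
c=pickle.load(open('top.pkl','rb'));save(c,'topcrop.png',(170,170,290,240),6.5)
E
```

```text
(no output)
```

View pics/topcrop.png

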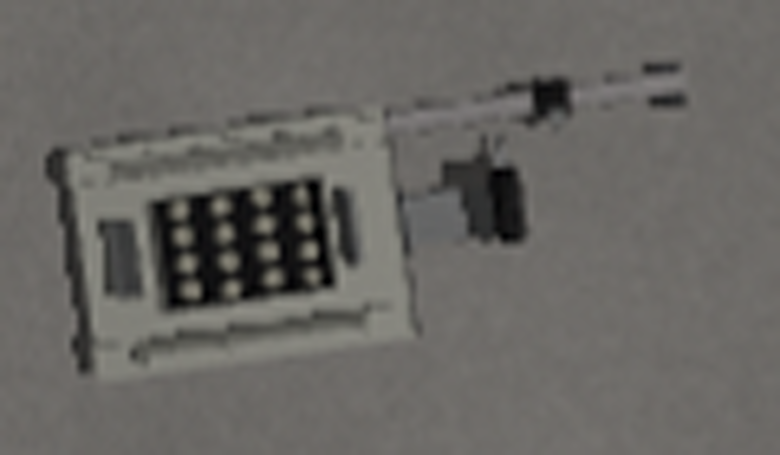

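{"fn": "nudge_tcp", "kwargs": {"deltas": {"ticks": [[-0.0215,0.0325,0,0],[0,0,0,0]]}, "jaw": 0.06, "grip_n": 10}}

```text
time: 0.27
position: [0.3184, 0.5801, 0.2217]
tool_rot: [0.231, 0.973, 0.002, 0.002]
ft_force: [1.4, 2.3, 0.2]
grip_width: 0.0802
grip_force: 0.0
```

```bash
python3 - <<'E'
from h import *
o=robot.get_obs(); M=R.from_quat(o['tool_rot']).as_matrix(); print(o['time'],o['position'],M.round(3))
t=np.array([.43,.2,.25]); print(M.T@(t-o['position']))
E
```

```text
0.2667 [0.31836442 0.58009637 0.22165899] [[-0.893  0.45   0.004]
 [ 0.45   0.893  0.003]
 [-0.003  0.004 -1.   ]]
[-0.27065905 -0.28922108 -0.0288757 ]
```

Crop: the mouth corners are at about (155,203), (322,180), (333,285) and (168,308). The tab is at (507,203) and the rider at (551,97). I'll move over the dispenser for a closer view.

{"fn": "nudge_tcp", "kwargs": {"deltas": {"ticks": [[-0.027,-0.029,-0.003,0],[-0.027,-0.029,-0.003,0],[-0.027,-0.029,-0.003,0],[-0.027,-0.029,-0.003,0.125],[-0.0305,-0.0255,-0.003,0.125],[-0.0335,-0.021,-0.003,0.125],[-0.036,-0.017,-0.003,0.125],[-0.038,-0.012,-0.003,0.125],[-0.039,-0.007,-0.003,0.125],[-0.039,-0.003,-0.003,0.125],[0,0,0,0.125],[0,0,0,0.125],[0,0,0,0]]}, "jaw": 0.06, "grip_n": 10}}

```text
time: 1.35
position: [0.4275, 0.1973, 0.2525]
tool_rot: [0.715, 0.699, 0.0, 0.0]
ft_force: [-0.6, 0.3, -0.5]
grip_width: 0.0602
grip_force: 0.0
```

```bash
python3 - <<'E'
from h import *
import pickle
c=robot.camera('wrist'); pickle.dump(c,open('w1.pkl','wb')); save(c,'w1.png',s=1.5)
o=robot.get_obs(); M=R.from_quat(o['tool_rot']).as_matrix(); print(M.round(3)); print(c['xyz'],rot(c).round(3),c['fx'])
p=pickle.load(open('top.pkl','rb'))
m=np.array([(155,203),(322,180),(333,285),(168,308)])/6.5+170-.4; P=plane(p,m,.05); print(P.round(4),P.mean(0)); print(proj(c,P))
E
```

```text
[[ 0.018  1.    -0.   ]
 [ 1.    -0.018 -0.   ]
 [-0.    -0.    -1.   ]]
[0.42878527 0.2659673  0.41654998] [[ 1.    -0.022 -0.006]
 [-0.023 -0.967 -0.253]
 [-0.     0.253 -0.968]] 321.6581336260675
[[0.5922 0.2148 0.05  ]
 [0.6014 0.1358 0.05  ]
 [0.5518 0.1315 0.05  ]
 [0.5426 0.2095 0.05  ]] [0.57198193 0.1729115  0.05      ]
[[397.96742218 148.3160872 ]
 [399.69862468 213.80515299]
 [358.26881907 218.05764469]
 [354.22247198 153.9174089 ]]
```

View pics/w1.png

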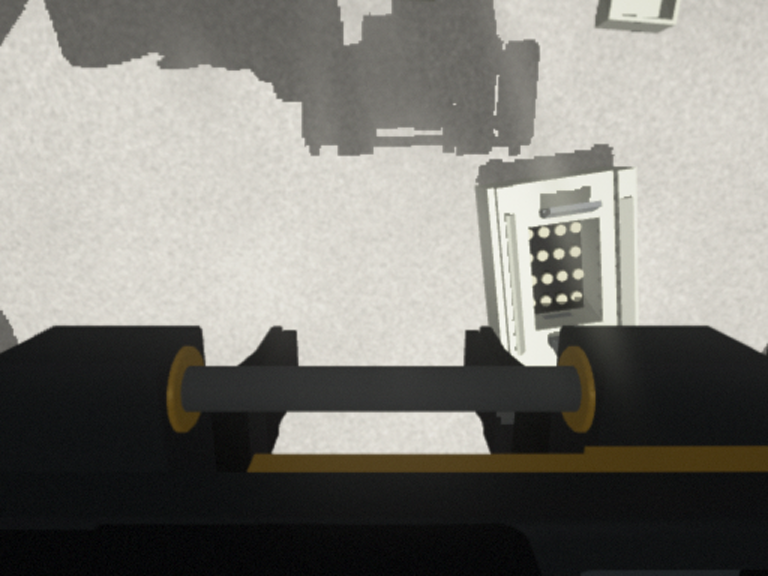

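The wrist view shows the dispenser clearly. Its mouth corners sit within about 2 px of the top-camera prediction. I'll move so the camera looks over it squarely.

{"fn": "nudge_tcp", "kwargs": {"deltas": {"ticks": [[-0.023,0.027,0,0],[-0.023,0.027,0,0],[-0.023,0.027,0,0],[-0.023,0.027,0,0],[-0.023,0.027,0,0],[-0.023,0.022,0,0],[0,0,0,0],[0,0,0,0]]}}}

```text
time: 2.07
position: [0.5821, 0.0568, 0.2518]
tool_rot: [0.713, 0.701, -0.0, -0.0]
ft_force: [0.2, 0.0, -0.7]
grip_width: 0.0602
grip_force: 0.0
```

```bash
python3 - <<'E'
from h import *
import pickle
c=robot.camera('wrist'); pickle.dump(c,open('w2.pkl','wb')); save(c,'w2.png',(100,0,400,225),2.6)
E
```

```text
(no output)
```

View pics/w2.png

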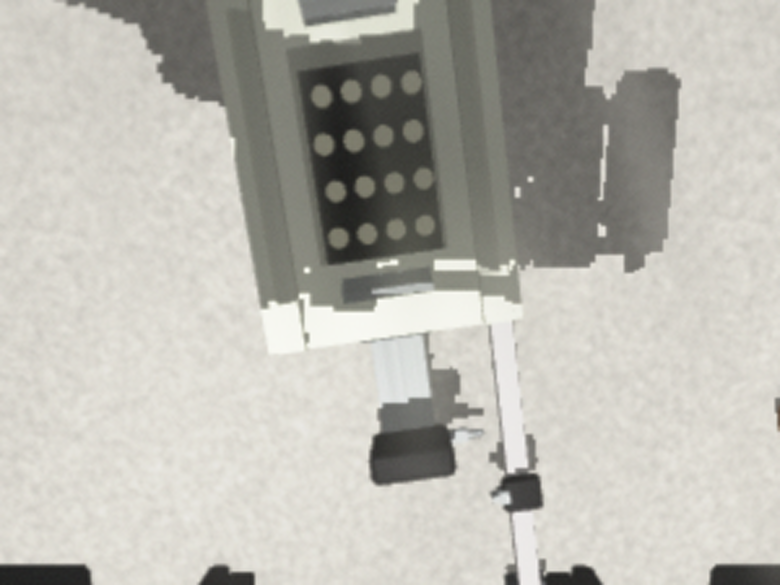

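Close view (crop): front edge of the block runs from (303,348) to (482,322). The tab top spans about (372,432) to (455,475), the slide pointer tip is at (482,433) and the rider pointer tip at (494,495).

```bash
python3 - <<'E'
from h import *
import pickle
c=pickle.load(open('w2.pkl','rb')); f=lambda a:np.array(a,float)/2.6-.3+[100,0]
def P(a,z): return plane(c,f(a),z)
F=P([(303,348),(482,322)],.05); print('front inner',F.round(4),np.linalg.norm(F[1]-F[0]))
O=P([(268,353),(521,318)],.058); print('front outer',O.round(4),np.linalg.norm(O[1]-O[0]))
S=P([(214,0),(268,353)],.058); d=S[0]-S[1]; print('L outer yaw',np.arctan2(-d[0],d[1]))
S=P([(491,0),(521,318)],.058); d=S[0]-S[1]; print('R outer yaw',np.arctan2(-d[0],d[1]))
S=P([(263,30),(303,348)],.058); d=S[0]-S[1]; print('L in yaw',np.arctan2(-d[0],d[1]))
S=P([(490,325),(524,560)],.03); d=S[0]-S[1]; print('rail yaw',np.arctan2(-d[0],d[1]))
for n,q in(('in',F),('out',O)):
    e=q[1]-q[0]; print(n,'yaw',np.arctan2(e[1],e[0]))
yaw=.11
for yaw in(.10,.115,.13):
    ey=np.array([-np.sin(yaw),np.cos(yaw),0]); print(yaw,'centre in/out',(F.mean(0)+.075*ey)[:2],(O.mean(0)+.075*ey)[:2])
    sp=P([(482,433)],.023)[0]; rp=P([(494,495)],.035)[0]; print(' ptr',sp,rp,'rider',(sp-rp)@ey)
T=P([(371,440),(450,428),(455,473),(374,484)],.075); print('tab',T.round(4),T.mean(0))
M=P([(263,303),(443,247)],.05)
E
```

```text
front inner [[0.54   0.0955 0.05  ]
 [0.6174 0.1052 0.05  ]] 0.07795398346057975
front outer [[0.5261 0.0943 0.058 ]
 [0.633  0.107  0.058 ]] 0.10768431412652242
L outer yaw 0.09753280126674178
R outer yaw 0.11413587547584962
L in yaw 0.08082101943134178
rail yaw 0.15553178483255156
in yaw 0.12503632813612764
out yaw 0.11839782571842043
0.1 centre in/out [0.57123348 0.17498707] [0.57203188 0.17530263]
 ptr [0.6203085  0.05180768 0.023     ] [0.62504615 0.02433531 0.035     ] rider 0.027808098422639337
0.115 centre in/out [0.57011498 0.17486636] [0.57091338 0.17518193]
 ptr [0.6203085  0.05180768 0.023     ] [0.62504615 0.02433531 0.035     ] rider 0.027834538732517986
0.13 centre in/out [0.56899843 0.17472889] [0.56979682 0.17504446]
 ptr [0.6203085  0.05180768 0.023     ] [0.62504615 0.02433531 0.035     ] rider 0.027854716388607904
tab [[0.5694 0.0594 0.075 ]
 [0.6022 0.0639 0.075 ]
 [0.6042 0.0448 0.075 ]
 [0.5702 0.0406 0.075 ]] [0.58650075 0.05214828 0.075     ]
```

{"fn": "nudge_tcp", "kwargs": {"deltas": {"ticks": [[-0.04,0.004,0,0.125],[-0.039,0.01,0,0.125],[-0.039,0.015,0,0.1],[-0.038,0.016,0,0],[-0.038,0.016,0,0],[-0.038,0.016,0,0],[-0.0,0,0,0],[0,0,0,0]]}}}

```text
time: 2.78
position: [0.5959, -0.1883, 0.2522]
tool_rot: [0.825, 0.565, -0.0, -0.001]
ft_force: [0.5, 1.2, 0.3]
grip_width: 0.0597
grip_force: 0.0
```

```bash
python3 - <<'E'
from h import *
import pickle
c=robot.camera('wrist'); pickle.dump(c,open('w3.pkl','wb'));o=robot.get_obs(); M=R.from_quat(o['tool_rot']).as_matrix(); print(M.round(3))
save(c,'w3.png')
print(proj(c,np.array([.6205,-.303,.04])))
E
```

```text
[[ 0.36   0.933 -0.001]
 [ 0.933 -0.36   0.002]
 [ 0.001 -0.002 -1.   ]]
[[305.0940267  241.80324791]]
```

{"fn": "nudge_tcp", "kwargs": {"deltas": {"ticks": [[-0.037,0.0115,0,0],[-0.037,0.0115,0,0],[-0.037,0.0115,0,0],[-0.037,0.0115,0,0],[-0.037,0.0115,0,0],[-0.037,0.0115,0,0],[0,0,0,0],[0,0,0,0]]}, "jaw": 0.045}}

```text
time: 3.5
position: [0.581, -0.4189, 0.2519]
tool_rot: [0.825, 0.566, 0.0, -0.001]
ft_force: [-0.3, 1.5, -0.2]
grip_width: 0.0451
grip_force: 0.0
```

```bash
python3 - <<'E'
from h import *
import pickle
c=robot.camera('wrist'); pickle.dump(c,open('w4.pkl','wb'))
p=proj(c,[.6195,-.305,.02])[0].astype(int); print(p)
u,v=max(p[0]-80,0),max(p[1]-90,0); print(u,v); save(c,'w4.png',(u,v,u+160,v+150),4)
E
```

```text
[249  59]
169 0
```

View pics/w4.png

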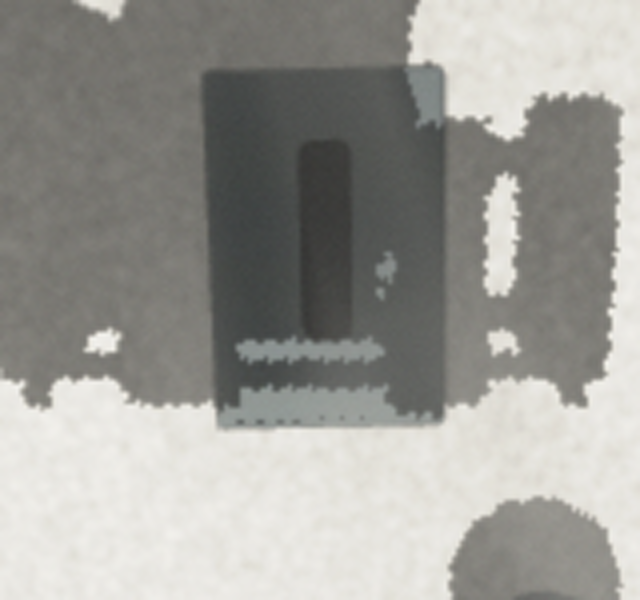

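Plate corners (crop) are at (203,70), (441,66), (444,424) and (217,429). The rib runs from (299,140) to (350,340).

```bash
python3 - <<'E'
from h import *
import pickle
c=pickle.load(open('w4.pkl','rb')); o=robot.get_obs(); M=R.from_quat(o['tool_rot']).as_matrix(); p=np.array(o['position'])
C=plane(c,np.array([(203,70),(441,66),(444,424),(217,429)])/4-.4+[169,0],.008)
print(C.round(4),C.mean(0),[np.linalg.norm(C[i]-C[i-1]).round(4) for i in range(4)])
d=C[0]+C[1]-C[2]-C[3]; print('yaw',np.arctan2(-d[0],d[1]),'tool x yaw',np.arctan2(-M[0,0],M[1,0]))
Rb=plane(c,np.array([(325,140),(325,338)])/4-.4+[169,0],.04); print('rib',Rb.round(4), Rb.mean(0))
t=C.mean(0); t[2]=.03-.0187; print('to go',M.T@(t-p))
E
```

```text
[[ 0.6036 -0.2484  0.008 ]
 [ 0.6679 -0.2721  0.008 ]
 [ 0.6347 -0.3662  0.008 ]
 [ 0.5691 -0.3425  0.008 ]] [ 0.61880242 -0.30731267  0.008     ] [np.float64(0.1003), np.float64(0.0685), np.float64(0.0999), np.float64(0.0697)]
yaw -0.34538247523179144 tool x yaw -0.3669701062604478
rib [[ 0.6277 -0.2844  0.04  ]
 [ 0.6094 -0.3316  0.04  ]] [ 0.61854902 -0.30800239  0.04      ]
to go [ 0.11570029 -0.00396263  0.24095517]
```

{"fn": "nudge_tcp", "kwargs": {"deltas": {"ticks": [[0.0386,-0.0013,0,-0.02],[0.0386,-0.0013,0,0],[0.0385,-0.0013,0,0],[0,0,0.038,0],[0,0,0.038,0],[0,0,0.038,0],[0,0,0.038,0],[0,0,0.038,0],[0,0,0.03,0],[0,0,0.019,0],[0,0,0,0],[0,0,0,0]]}, "jaw": 0.045}}

```text
time: 4.55
position: [0.6176, -0.3062, 0.0131]
tool_rot: [0.818, 0.575, -0.0, -0.001]
ft_force: [0.6, 0.2, 0.1]
grip_width: 0.0451
grip_force: 0.0
```

{"fn": "nudge_tcp", "kwargs": {"deltas": {"ticks": [[0,0,0,0],[0,0,0,0],[0,0,0,0],[0,0,0,0],[0,0,0,0]]}, "jaw": 0.0, "grip_n": 40}}

```text
time: 4.97
position: [0.6176, -0.3099, 0.0142]
tool_rot: [0.819, 0.574, 0.0, 0.0]
ft_force: [0.0, -0.4, 0.5]
grip_width: 0.0197
grip_force: 0.0
```

{"fn": "nudge_tcp", "kwargs": {"deltas": {"ticks": [[0,0,0,0],[0,0,0,0],[0,0,0,0],[0,0,0,0]]}, "jaw": 0.0, "grip_n": 40}}

```text
time: 5.3
position: [0.6177, -0.3101, 0.014]
tool_rot: [0.819, 0.574, 0.0, 0.0]
ft_force: [0.6, 0.3, 3.8]
grip_width: 0.0139
grip_force: 40.0
```

{"fn": "nudge_tcp", "kwargs": {"deltas": {"ticks": [[0,0,-0.02,0],[0,0,-0.035,0],[0,0,-0.035,0],[0,0,-0.035,0],[0,0,-0.03,0],[0,0,-0.03,0],[0,0,0,0],[0,0,0,0]]}}}

```text
time: 5.97
position: [0.6181, -0.3105, 0.2002]
tool_rot: [0.819, 0.574, 0.001, 0.002]
ft_force: [-0.1, 0.5, -2.5]
grip_width: 0.0135
grip_force: 40.0
```

```bash
python3 - <<'E'
from h import *
o=robot.get_obs(); M=R.from_quat(o['tool_rot']).as_matrix(); p=np.array(o['position']);print(o['grip_width'],o['grip_force'],M.round(3))
print('tool x yaw',np.arctan2(-M[0,0],M[1,0]))
y=.117; t=np.array([.571,.175,0])-.13*np.array([-np.sin(y),np.cos(y),0]); print(t,M.T@(t-p))
E
```

```text
0.013457345975132944 39.999258667230606 [[ 0.342  0.94   0.003]
 [ 0.94  -0.342 -0.002]
 [-0.001  0.003 -1.   ]]
tool x yaw -0.34910775486583434
[0.58617532 0.04588877 0.        ] [ 0.32421813 -0.15256843  0.19927359]
```

{"fn": "nudge_tcp", "kwargs": {"deltas": {"ticks": [[0,0,0,-0.1165],[0,0,0,-0.1165],[0,0,0,-0.1165],[0,0,0,-0.1165],[0.0397,0.0011,0,0],[0.0397,0.0011,0,0],[0.0397,0.0011,0,0],[0.0397,0.0011,0,0],[0.0397,0.0011,0,0],[0.0397,0.0011,0,0],[0.0397,0.0011,0,0],[0.0397,0.0011,0,0],[0.0397,0.0011,0,0],[0,0,0,0],[0,0,0,0],[0,0,0,0]]}}}

```text
time: 7.3
position: [0.5844, 0.0462, 0.1965]
tool_rot: [0.664, 0.748, -0.001, -0.001]
ft_force: [1.0, -0.6, -2.2]
grip_width: 0.0138
grip_force: 40.0
```

```bash
python3 - <<'E'
from h import *
import pickle
o=robot.get_obs(); M=R.from_quat(o['tool_rot']).as_matrix(); print('tool x yaw',np.arctan2(-M[0,0],M[1,0]))
c=robot.camera('wrist'); pickle.dump((c,o),open('w5.pkl','wb')); save(c,'w5.png',(110,0,400,225),2.6)
E
```

```text
tool x yaw 0.11811566098570087
```

View pics/w5.png

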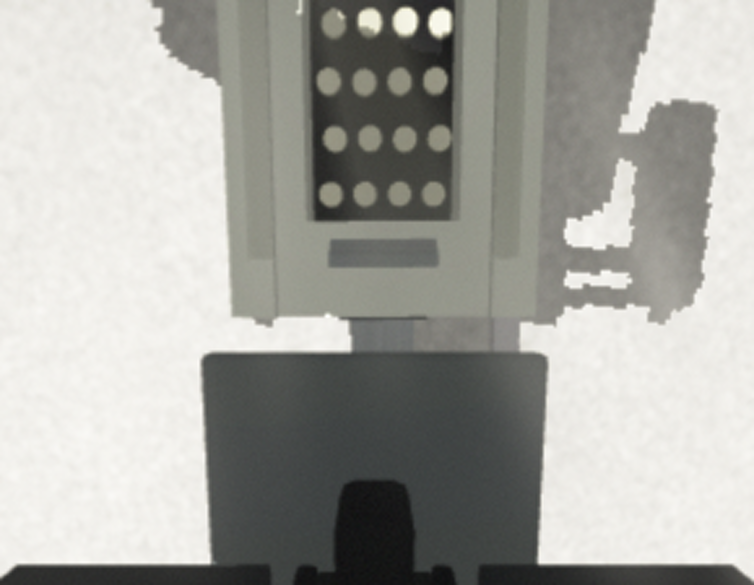

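The cover edge (crop 204–547 at row 354) and the block front edge (row 317, columns 233–538) are parallel. Mouth edges are at columns 304 and 461, front row 221. I'll compute the offset in tool axes.

```bash
python3 - <<'E'
from h import *
import pickle
c,o=pickle.load(open('w5.pkl','rb')); M=R.from_quat(o['tool_rot']).as_matrix(); p=np.array(o['position'])
f=lambda a:np.array(a,float)/2.6-.3+[110,0]
def T(a,z): return (plane(c,f(a),z)-p)@M
zc=p[2]+.0187-.03+.008
C=T([(204,354),(547,354)],zc); print('cover far edge',C[:,:2].round(4), 'mid y',C[:,1].mean())
for n,a,z in(('outer rim front',[(233,317),(538,317)],.058),('outer L/R far',[(218,0),(549,0)],.058),('mouth front',[(309,221),(460,221)],.05),('rim in .058',[(275,317),(491,317)],.058),('mouth far',[(303,0),(462,0)],.05),('clip foot',[(330,267),(438,267)],.05),('clip foot',[(330,239),(438,239)],.076)):
    q=T(a,z); print(n,q[:,:2].round(4).tolist(),'mid y',q[:,1].mean().round(4),'w',np.ptp(q[:,1]).round(4))
E
```

```text
cover far edge [[ 0.0535 -0.0342]
 [ 0.0536  0.0338]] mid y -0.00022610493450295546
outer rim front [[0.0542, -0.0507], [0.0543, 0.0575]] mid y 0.0034 w 0.1081
outer L/R far [[0.1552, -0.0514], [0.1551, 0.0561]] mid y 0.0023 w 0.1075
mouth front [[0.0872, -0.0237], [0.0872, 0.0298]] mid y 0.003 w 0.0534
rim in .058 [[0.0542, -0.0358], [0.0543, 0.0408]] mid y 0.0025 w 0.0766
mouth far [[0.1575, -0.0244], [0.1574, 0.0286]] mid y 0.0021 w 0.053
clip foot [[0.0714, -0.0164], [0.0715, 0.0223]] mid y 0.0029 w 0.0387
clip foot [[0.08, -0.015], [0.08, 0.0202]] mid y 0.0026 w 0.0352
```

{"fn": "nudge_tcp", "kwargs": {"deltas": {"ticks": [[0.0314,0.0007,0,-0.008],[0.0314,0.0007,0,0],[0.0314,0.0007,0,0],[0.0315,0.0007,0,0],[0,0,0.03,0],[0,0,0.03,0],[0,0,0.015,0],[0,0,0,0],[0,0,0,0]]}}}

```text
time: 8.1
position: [0.5728, 0.1696, 0.1223]
tool_rot: [0.662, 0.749, -0.001, -0.001]
ft_force: [0.0, 0.4, -1.2]
grip_width: 0.0137
grip_force: 40.0
```

```bash
python3 - <<'E'
from h import *
import pickle
o=robot.get_obs(); M=R.from_quat(o['tool_rot']).as_matrix(); print('tool x yaw',np.arctan2(-M[0,0],M[1,0]))
c=robot.camera('wrist'); pickle.dump((c,o),open('w6.pkl','wb')); save(c,'w6.png',(110,0,400,225),2.6)
E
```

```text
tool x yaw 0.12269082515452841
```

View pics/w6.png

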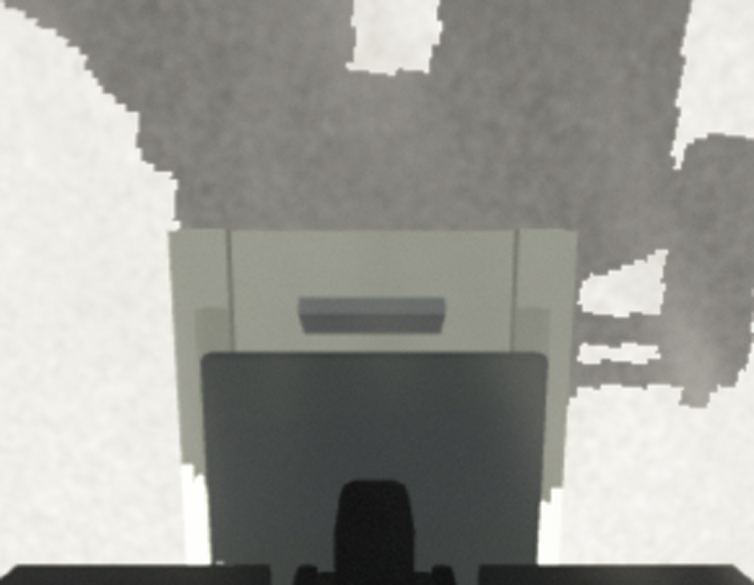

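The view shows the cover over the block: far block edge at row 231 (columns 169–577, rim inner faces 230 and 516). The far clip spans columns 299–445 and rows 297–333, and the cover edge is at row 354, columns 203–547.

```bash
python3 - <<'E'
from h import *
import pickle
c,o=pickle.load(open('w6.pkl','rb')); M=R.from_quat(o['tool_rot']).as_matrix(); p=np.array(o['position'])
f=lambda a:np.array(a,float)/2.6-.3+[110,0]
def T(a,z): return (plane(c,f(a),z)-p)@M
zc=p[2]+.0187-.03+.008
for n,a,z in(('cover',[(203,354),(547,354)],zc),('outer rim back',[(169,231),(577,231)],.058),('outer near',[(182,460),(565,490)],.058),('rim in .058',[(230,231),(516,231)],.058),('back .05',[(230,231),(516,231)],.05),('clip foot',[(306,333),(443,333)],.05),('clip top',[(299,297),(445,297)],.076)):
    q=T(a,z); print(n,q[:,:2].round(4).tolist(),'mid y',q[:,1].mean().round(4),'w',np.ptp(q[:,1]).round(4))
E
```

```text
cover [[0.0535, -0.0344], [0.0536, 0.0338]] mid y -0.0003 w 0.0682
outer rim back [[0.0798, -0.0541], [0.0799, 0.0524]] mid y -0.0009 w 0.1065
outer near [[0.0186, -0.0542], [0.0101, 0.0533]] mid y -0.0005 w 0.1075
rim in .058 [[0.0798, -0.0382], [0.0798, 0.0365]] mid y -0.0009 w 0.0746
back .05 [[0.0802, -0.0395], [0.0802, 0.0378]] mid y -0.0009 w 0.0773
clip foot [[0.0531, -0.0195], [0.0531, 0.0186]] mid y -0.0004 w 0.0381
clip top [[0.0635, -0.0189], [0.0635, 0.0168]] mid y -0.001 w 0.0358
```

{"fn": "nudge_tcp", "kwargs": {"deltas": {"ticks": [[0.001,0,0.015,0],[0,0,0.015,0],[0,0,0.01,0],[0,0,0,0],[0,0,0,0]]}}}

```text
time: 8.57
position: [0.5733, 0.1718, 0.084]
tool_rot: [0.662, 0.75, 0.0, 0.0]
ft_force: [0.3, 0.3, -1.9]
grip_width: 0.0138
grip_force: 40.0
```

{"fn": "nudge_tcp", "kwargs": {"deltas": {"ticks": [[0,0,0.003,0],[0,0,0.003,0],[0,0,0.003,0],[0,0,0,0]]}}}

```text
time: 8.9
position: [0.5737, 0.1722, 0.0749]
tool_rot: [0.662, 0.75, 0.001, 0.001]
ft_force: [0.5, -0.1, -1.0]
grip_width: 0.0135
grip_force: 40.0
```

{"fn": "nudge_tcp", "kwargs": {"deltas": {"ticks": [[0,0,0.002,0],[0,0,0.002,0],[0,0,0.002,0],[0,0,0,0]]}, "grip_n": 60}}

```text
time: 9.23
position: [0.5727, 0.1721, 0.068]
tool_rot: [0.662, 0.75, -0.0, -0.0]
ft_force: [1.1, -1.2, -2.0]
grip_width: 0.0132
grip_force: 60.0
```

{"fn": "nudge_tcp", "kwargs": {"deltas": {"ticks": [[0,0,0.002,0],[0,0,0.002,0],[0,0,0,0],[0,0,0,0]]}}}

```text
time: 9.57
position: [0.5725, 0.1721, 0.064]
tool_rot: [0.662, 0.75, -0.0, -0.0]
ft_force: [0.7, -0.6, -2.9]
grip_width: 0.0134
grip_force: 60.0
```

```bash
python3 - <<'E'
from h import *
c=robot.camera('scene'); p=proj(c,[.571,.17,.06])[0].astype(int); print(p)
a=c['img'][p[1]-55:p[1]+55,p[0]-70:p[0]+70]
w=robot.camera('wrist')['img'][0:225,110:400]
a=cv2.resize(a,(500,393),interpolation=cv2.INTER_CUBIC); w=cv2.resize(w,(300,233))
o=np.zeros((393,800,3),np.uint8); o[:,:500]=a; o[:233,500:]=w; cv2.imwrite('pics/s7.png',o[:,:,::-1])
E
```

```text
[275 174]
```

View pics/s7.png

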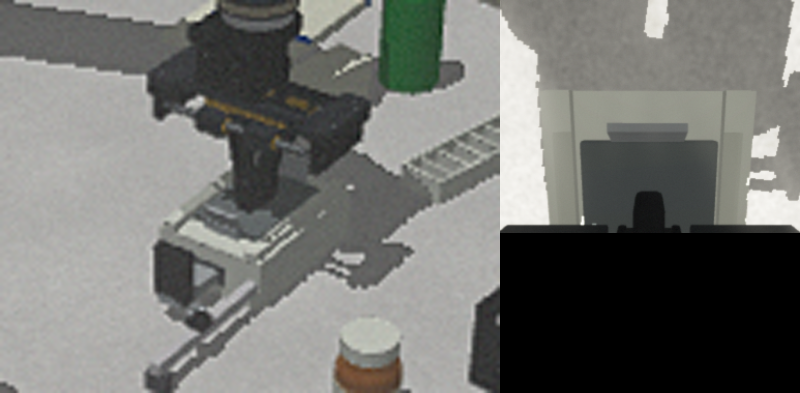

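{"fn": "nudge_tcp", "kwargs": {"deltas": {"ticks": [[0,0,0.0015,0],[0,0,0.0015,0],[0,0,0,0]]}}}

```text
time: 9.92
position: [0.5725, 0.1722, 0.0639]
tool_rot: [0.661, 0.75, -0.0, 0.0]
ft_force: [-3.6, -1.0, 13.2]
grip_width: 0.0132
grip_force: 60.0
```

{"fn": "nudge_tcp", "kwargs": {"deltas": {"ticks": [[0,0,0.0015,0],[0,0,0.0015,0],[0,0,0,0]]}}}

```text
time: 10.17
position: [0.5725, 0.1722, 0.0639]
tool_rot: [0.661, 0.75, 0.0, 0.0]
ft_force: [-8.2, -2.1, 30.0]
grip_width: 0.0138
grip_force: 60.0
```

{"fn": "nudge_tcp", "kwargs": {"deltas": {"ticks": [[0,0,-0.006,0],[0,0,0,0],[0,0,0,0]]}}}

```text
time: 10.42
position: [0.5731, 0.1723, 0.0649]
tool_rot: [0.662, 0.75, 0.0, 0.0]
ft_force: [-0.3, -1.0, -1.2]
grip_width: 0.0135
grip_force: 60.0
```

{"fn": "nudge_tcp", "kwargs": {"deltas": {"ticks": [[0,0,0,0],[0,0,0,0],[0,0,0,0],[0,0,-0.03,0],[0,0,-0.03,0],[-0.03,0,-0.03,0],[-0.03,0,-0.02,0],[-0.03,0,-0.02,0],[-0.03,0,0,0],[-0.005,0,0,0],[0,0,0,0],[0,0,0,0]]}, "jaw": 0.036}}

```text
time: 11.42
position: [0.5876, 0.049, 0.1932]
tool_rot: [0.662, 0.75, -0.0, -0.001]
ft_force: [-0.3, 0.7, -0.4]
grip_width: 0.0358
grip_force: 0.0
```

```bash
python3 - <<'E'
from h import *
import pickle
o=robot.get_obs(); M=R.from_quat(o['tool_rot']).as_matrix(); print('tool x yaw',np.arctan2(-M[0,0],M[1,0]))
c=robot.camera('wrist'); pickle.dump((c,o),open('w8.pkl','wb')); w=c['img'][0:230,110:400]; w=cv2.resize(w,(400,317),interpolation=cv2.INTER_CUBIC)
c=robot.camera('scene'); pickle.dump(c,open('s8.pkl','wb')); a=c['img'][130:225,210:330]
a=cv2.resize(a,(400,317),interpolation=cv2.INTER_CUBIC)
cv2.imwrite('pics/s8.png',np.hstack([w,a])[:,:,::-1])
E
```

```text
tool x yaw 0.1239259626961659
```

View pics/s8.png

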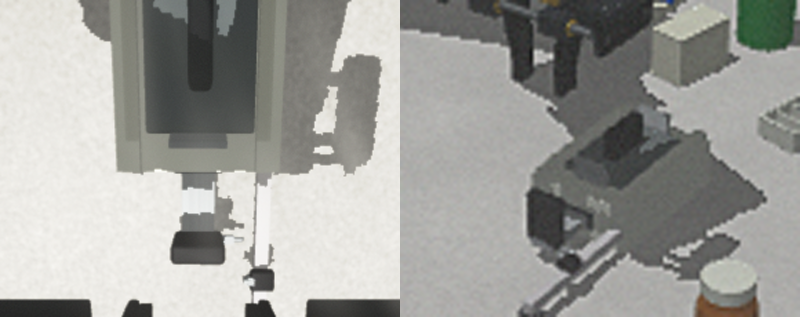

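The cover lies between the rims, with the near clip just outside its near edge. I'll check its height by comparing apparent plate width with rim width.

```bash
python3 - <<'E'
from h import *
import pickle
c,o=pickle.load(open('w8.pkl','rb')); M=R.from_quat(o['tool_rot']).as_matrix(); p=np.array(o['position'])
g=cv2.cvtColor(c['img'],cv2.COLOR_RGB2GRAY).astype(float)
for r in(5,30,60,80,90):
    x=np.median(g[r-1:r+2],0); d=np.diff(x); i=[(int(k),int(d[k])) for k in range(180,330) if abs(d[k])>7]; print(r,i)
x=np.median(g[:,225:240],1); d=np.diff(x); print('col',[(k,int(d[k])) for k in range(60,150) if abs(d[k])>6])
# predicted pixels of seated vs high cover edges in block frame, from known grasp pose
E
```

```text
5 [(188, 16), (189, 9), (196, -8), (208, 10), (209, 8), (212, -31), (213, -17), (220, 11), (224, 24), (225, 9), (244, -8), (245, -43), (246, -15), (263, 8), (264, 15), (267, 10), (268, 46), (269, 8), (280, -47), (281, -15), (296, 44), (309, 13), (317, -18)]
30 [(189, -50), (190, -20), (209, 13), (213, -37), (214, -14), (245, -18), (263, 12), (264, 8), (295, 41), (308, 15), (316, -16)]
60 [(190, -12), (191, -50), (192, -20), (210, 14), (213, -17), (214, -32), (215, -8), (245, -11), (246, -9), (263, 16), (294, 24), (295, 21), (307, 12), (314, -9), (315, -9)]
80 [(191, -26), (192, -45), (193, -14), (199, -9), (211, 13), (214, -35), (215, -16), (293, 11), (294, 33), (306, 10), (314, -13)]
90 [(192, -55), (193, -29), (211, 15), (214, -26), (215, -25), (293, 17), (294, 17), (313, -10)]
col [(95, 10), (96, 53), (99, -7), (100, -9), (106, 16), (107, 15), (123, 33), (124, 46)]
```

The optical check is inconclusive, within a few mm. I'll close the fingers and press on the rib top: contact height should be 0.090 if seated, and pressing also drives the cover home.

{"fn": "nudge_tcp", "kwargs": {"deltas": {"ticks": [[0.031,0,0,0],[0.031,0,0,0],[0.031,0,0.02,0],[0.032,0,0.02,0],[0,0,0.02,0],[0,0,0.018,0],[0,0,0,0],[0,0,0,0]]}, "jaw": 0.0, "grip_n": 20}}

```text
time: 12.18
position: [0.5713, 0.174, 0.1147]
tool_rot: [0.661, 0.751, -0.001, -0.001]
ft_force: [1.5, -0.3, 0.3]
grip_width: 0.001
grip_force: 0.0
```

{"fn": "nudge_tcp", "kwargs": {"deltas": {"ticks": [[0,0,0.006,0],[0,0,0.006,0],[0,0,0.006,0],[0,0,0,0]]}}}

```text
time: 12.52
position: [0.5723, 0.1723, 0.0973]
tool_rot: [0.662, 0.75, -0.0, -0.0]
ft_force: [-0.9, -0.2, -0.1]
grip_width: 0.0006
grip_force: 0.0
```

{"fn": "nudge_tcp", "kwargs": {"deltas": {"ticks": [[0,0,0.003,0],[0,0,0.002,0],[0,0,0,0]]}}}

```text
time: 12.77
position: [0.5726, 0.1725, 0.0928]
tool_rot: [0.662, 0.75, -0.0, -0.0]
ft_force: [-1.1, 0.3, 0.3]
grip_width: 0.0006
grip_force: 0.0
```

{"fn": "nudge_tcp", "kwargs": {"deltas": {"ticks": [[0,0,0.002,0],[0,0,0.002,0],[0,0,0,0]]}}}

```text
time: 13.02
position: [0.5731, 0.1727, 0.0904]
tool_rot: [0.662, 0.75, 0.0, 0.0]
ft_force: [-1.5, -0.4, 8.6]
grip_width: 0.0005
grip_force: 3.8
```

{"fn": "nudge_tcp", "kwargs": {"deltas": {"ticks": [[0,0,0.002,0],[0,0,0.002,0],[0,0,0,0]]}}}

```text
time: 13.27
position: [0.5732, 0.1727, 0.0903]
tool_rot: [0.661, 0.75, 0.001, 0.001]
ft_force: [-8.4, -2.4, 30.0]
grip_width: 0.0009
grip_force: 14.7
```

The contact is firm at z = 0.0903 under 30 N, so the cover is home. Next is locating the tab and pointers from the last wrist image.

{"fn": "nudge_tcp", "kwargs": {"deltas": {"ticks": [[0,0,-0.03,0],[0,0,-0.03,0],[0,0,-0.03,0],[0,0,0,0]]}, "jaw": 0.0, "grip_n": 20}}

```text
time: 13.6
position: [0.5769, 0.1733, 0.1814]
tool_rot: [0.661, 0.75, 0.005, 0.004]
ft_force: [0.5, -0.1, 0.6]
grip_width: 0.0002
grip_force: 0.0
```

```bash
python3 - <<'E'
from h import *
import pickle
c,o=pickle.load(open('w8.pkl','rb'))
g=c['img']; u0,v0,u1,v1=215,120,320,215
cv2.imwrite('pics/w8c.png',cv2.resize(g[v0:v1,u0:u1,::-1],None,fx=6,fy=6,interpolation=cv2.INTER_CUBIC))
E
```

```text
(no output)
```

View pics/w8c.png

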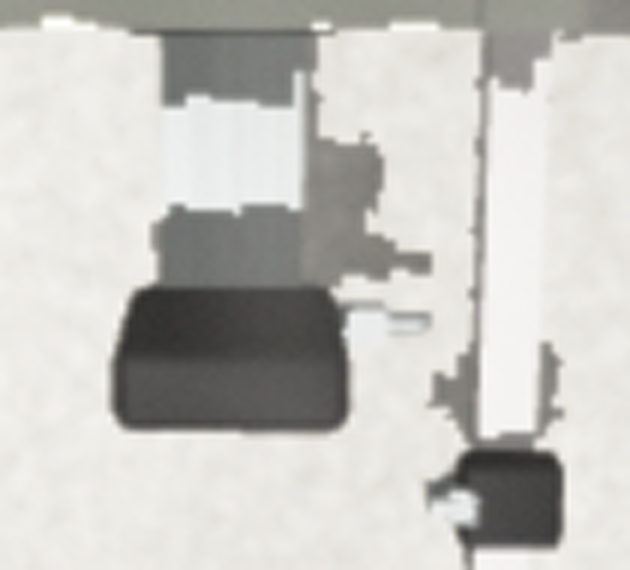

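The tab top spans (115–347, 355–430), the slide pointer tip is at (430,322), and the rider pointer tip is at (430,505).

```bash
python3 - <<'E'
from h import *
import pickle
c,o=pickle.load(open('w8.pkl','rb')); M=R.from_quat(o['tool_rot']).as_matrix(); p=np.array(o['position'])
f=lambda a:np.array(a,float)/6-.4+[215,120]
W=lambda a,z: plane(c,f([a]),z)[0]
t=W((231,392),.075); s=W((430,322),.023); r=W((430,505),.035); print('tab',t,'s',s,'r',r)
for y in(.115,.122): print('rider',(s-r)@[-np.sin(y),np.cos(y),0])
T=[W(a,.075) for a in((115,355),(347,355),(347,430),(115,430))]; print([np.linalg.norm(T[i]-T[i-1]).round(4) for i in range(4)])
o=robot.get_obs(); M=R.from_quat(o['tool_rot']).as_matrix(); p=np.array(o['position']); t[2]=p[2]; print('now',p,'go',M.T@(t-p),np.arctan2(-M[0,0],M[1,0]))
E
```

```text
tab [0.58653073 0.04815043 0.075     ] s [0.62118068 0.05248675 0.023     ] r [0.62454325 0.0225834  0.035     ]
rider 0.030091679379120728
rider 0.030090305493359178
[np.float64(0.0116), np.float64(0.0348), np.float64(0.0116), np.float64(0.0351)]
now [0.57693028 0.17334773 0.18137341] go [-1.25416617e-01 -6.09911439e-03 -6.27971386e-05] 0.125127700485128
```

{"fn": "nudge_tcp", "kwargs": {"deltas": {"ticks": [[-0.0313,-0.0015,0,0],[-0.0313,-0.0015,0,0],[-0.0313,-0.0015,0,0],[-0.0313,-0.0015,0,0],[0,0,0,0.125],[0,0,0,0.125],[0,0,0,0.125],[0,0,0,0.125],[0,0,0,0.125],[0,0,0,0.125],[0,0,0,0.125],[0,0,0.006,0.125],[0,0,0.006,0.125],[0,0,0.006,0.125],[0,0,0.006,0.125],[0,0,0.006,0.125],[0,0,0.006,0.075],[0,0,0,0],[0,0,0,0],[0,0,0,0]]}, "jaw": 0.042, "grip_n": 20}}

```text
time: 15.27
position: [0.5825, 0.0477, 0.139]
tool_rot: [0.998, 0.061, 0.0, 0.0]
ft_force: [-0.1, 0.3, 0.5]
grip_width: 0.0424
grip_force: 0.0
```

```bash
python3 - <<'E'
from h import *
import pickle
o=robot.get_obs(); M=R.from_quat(o['tool_rot']).as_matrix(); p=np.array(o['position']); print('yaw',np.arctan2(M[1,0],M[0,0]),o['q'])
print('go',M.T@(np.array([.5868,.0482,.0378])-p))
E
```

```text
yaw 0.12253487726490651 [-1.09289934e-01  5.80549348e-01  1.61408964e+00 -1.60199499e-05
  9.46930037e-01  1.33898087e+00]
go [4.35491985e-03 8.12757112e-05 1.01178123e-01]
```

{"fn": "nudge_tcp", "kwargs": {"deltas": {"ticks": [[0.002,0,0.025,0],[0.002,0,0.025,0],[0,0,0.025,0],[0,0,0.016,0],[0,0,0.01,0],[0,0,0,0],[0,0,0,0]]}}}

```text
time: 15.85
position: [0.5867, 0.0482, 0.0382]
tool_rot: [0.998, 0.061, 0.0, 0.0]
ft_force: [-0.6, 0.1, -0.1]
grip_width: 0.0421
grip_force: 0.0
```

{"fn": "nudge_tcp", "kwargs": {"deltas": {"ticks": [[0,0,0,0],[0,0,0,0],[0,0,0,0],[0,0,0,0],[0,0,0,0],[0,0,0,0],[0,0,0,0],[0,0,0,0]]}, "jaw": 0.0, "grip_n": 50}}

```text
time: 16.52
position: [0.5866, 0.0488, 0.0386]
tool_rot: [0.998, 0.06, 0.0, -0.0]
ft_force: [-0.2, 3.3, 5.4]
grip_width: 0.0133
grip_force: 50.0
```

```bash
python3 - <<'E'
from h import *
import pickle
c=robot.camera('wrist'); pickle.dump((c,robot.get_obs()),open('w9.pkl','wb')); print(proj(c,[[.6212,.0525,.023],[.6245,.0226,.035]]))
cv2.imwrite('pics/w9.png',cv2.resize(c['img'][:,:,::-1],None,fx=1.5,fy=1.5))
E
```

```text
[[254.4452431  166.40815816]
 [311.18013693 171.17002802]]
```

View pics/w9.png

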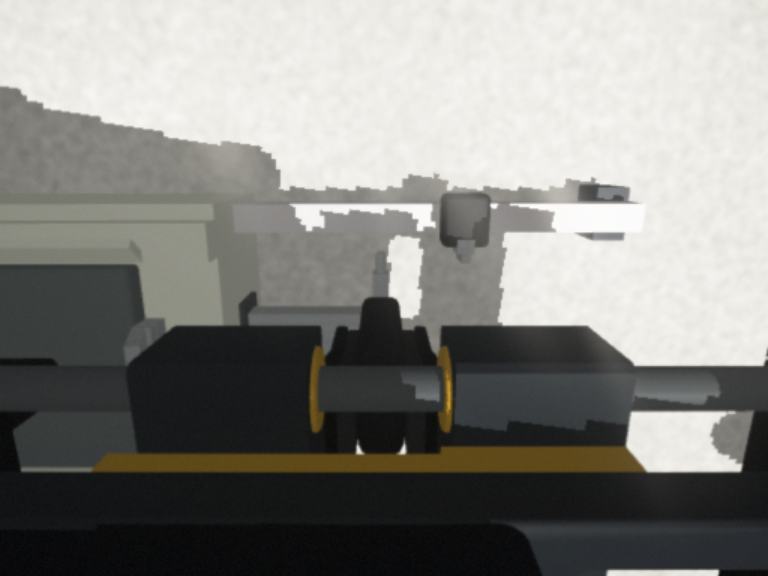

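The wrist view shows the tab held between the pads. The slide pointer tip is at (381,250) and the rider pointer tip at (466,262). That makes 12 pictures viewed, two over the limit of 10, so from here I use numbers only.

```bash
cat > m.py <<'E'
from h import *
import sys
def meas(c,o,verbose=1):
    M=R.from_quat(o['tool_rot']).as_matrix(); p=np.array(o['position'])
    return lambda uv,z:(plane(c,[uv],z)[0]-p)@M
E
python3 - <<'E'
from m import *
import pickle
c,o=pickle.load(open('w9.pkl','rb')); T=meas(c,o)
g=cv2.cvtColor(c['img'],cv2.COLOR_RGB2GRAY)
s=T(np.array([381,250])/1.5-.2,.023); r=T(np.array([466,262])/1.5-.2,.035); print(s,r,'rider',r[1]-s[1])
print('grey patch slide'); print(g[164:190:2,246:264]); print('rider'); print(g[158:178:2,298:326])
E
```

```text
[0.03473925 0.00010622 0.01558485] [0.0326712  0.03024718 0.00356837] rider 0.030140959547589368
grey patch slide
[[134 132 129 129 133 134 136 138 140 140 139 139 153 227 235 235 233 231]
 [133 134 133 133 133 133 131 133 132 132 133 134 150 224 233 232 231 228]
 [130 129 128 131 127 120 111 108 109 109 113 130 145 219 230 230 229 229]
 [124 125 126 125 112 109 112 116 112 109 108 127 167 226 232 232 234 232]
 [126 128 126 126 112 108 109 110 111 106 108 140 227 234 235 235 236 237]
 [131 130 133 129 112 110 110 113 108 107 105 136 217 227 230 234 236 237]
 [130 131 130 132 113 106 107 111 108 107 106 123 129 135 149 228 235 234]
 [128 130 132 130 112 107 109 110 108 106 106 119 132 134 150 226 233 232]
 [128 129 121 107 100 104 109 109 108 107 104 106 111 130 166 226 232 231]
 [128 129 115 103 100 102 104 103 106 102 102 102 105 140 227 235 235 233]
 [133 131 121 111 109 109 111 110 110 111 112 109 113 143 228 237 237 236]
 [134 129 121 109 109 108 110 110 111 109 110 111 110 143 229 237 238 238]
 [131 128 117 111 109 106 108 109 108 112 108 110 114 158 231 238 239 238]]
rider
[[ 5
[... 466 characters left out ...]
130 131 131 125 102  97 103 115 117 111 113 115 115 116 117 117 118 123
  129 139 141 143 144 142 141 142 141 143]
 [129 129 130 131 129 117 105 111 113 111 114 114 115 116 117 118 120 123
  131 141 144 145 144 146 143 142 141 142]
 [131 132 132 134 136 132 106  97  98 100 110 113 114 114 115 122 130 135
  138 141 144 144 144 142 142 138 138 139]
 [132 134 133 135 136 135 125 105  98 100 113 115 117 116 118 123 129 135
  138 140 142 141 141 139 139 138 140 137]
 [130 133 132 133 134 132 136 132 118 109 115 115 116 118 119 126 132 134
  135 136 139 136 138 137 139 139 138 139]
 [129 126 131 131 131 130 131 129 132 131 132 131 131 130 132 132 129 132
  131 130 134 137 136 138 139 140 141 140]]
```

{"fn": "nudge_tcp", "kwargs": {"deltas": {"ticks": [[0,0.004,0,0],[0,0.005,0,0],[0,0.005,0,0],[0,0.005,0,0],[0,0.005,0,0],[0,0.004,0,0],[0,0.002,0,0],[0,0,0,0],[0,0,0,0],[0,0,0,0]]}, "jaw": 0.0, "grip_n": 60}}

```text
time: 17.4
position: [0.5901, 0.0198, 0.0385]
tool_rot: [0.998, 0.06, 0.0, -0.001]
ft_force: [-0.2, 6.2, 6.0]
grip_width: 0.0137
grip_force: 60.0
```

```bash
python3 - <<'E'
from m import *
import pickle
c=robot.camera('wrist'); o=robot.get_obs(); pickle.dump((c,o),open('w10.pkl','wb'))
c0,o0=pickle.load(open('w9.pkl','rb')); M=R.from_quat(o0['tool_rot']).as_matrix(); print('moved',M.T@(np.array(o['position'])-o0['position']))
g=cv2.cvtColor(c['img'],cv2.COLOR_RGB2GRAY)
for r in range(126,190,3): print(r,*g[r,238:275])
E
```

```text
moved [ 6.19188833e-05  2.91217180e-02 -3.34352821e-05]
126 137 137 140 140 139 140 140 140 142 144 146 156 215 227 227 223 171 152 152 156 158 160 158 156 155 164 163 161 162 161 163 173 225 231 232 226 166
129 126 95 70 63 65 65 68 70 73 78 79 83 84 88 91 95 95 97 100 100 101 104 100 102 100 100 98 106 123 140 148 149 148 148 146 143 142
132 57 55 59 63 66 65 69 73 74 76 79 83 87 92 93 96 97 99 102 102 104 104 104 104 104 103 103 101 95 92 108 138 142 142 139 139 140
135 56 56 61 67 69 71 73 78 78 80 82 88 89 93 96 97 102 102 103 104 107 110 108 110 110 110 110 107 97 89 102 151 162 159 160 160 159
138 52 56 62 64 67 68 70 75 79 80 82 83 88 91 92 96 97 101 101 103 104 106 105 108 106 109 108 103 97 91 136 239 247 248 247 248 248
141 50 54 58 65 65 67 70 73 73 77 78 82 86 88 89 92 94 97 98 100 101 103 104 104 105 104 105 101 92 88 129 231 240 241 243 247 248
144 48 51 56 60 67 68 66 73 74 75 79 80 84 86 88 90 94 93 98 95 86 84 83 85 97 99 
[... 1446 characters left out ...]
7 109 108 107 106 105 118 128 129 145 225 234 235 234 233 233 232 233 232 232 232 232 233 235
180 128 127 124 124 125 129 130 133 136 131 123 107 99 105 107 108 106 107 102 103 107 140 221 233 234 233 232 233 232 235 236 236 237 237 236 235 237
183 131 131 128 126 127 126 129 130 133 130 117 110 108 109 107 108 109 109 111 110 113 149 230 237 236 236 236 236 236 238 240 240 239 237 237 237 237
186 132 130 133 133 132 131 131 131 131 131 121 110 106 108 108 108 109 109 110 108 111 146 225 233 235 236 236 237 237 239 240 241 241 239 238 236 237
189 128 129 129 129 128 129 131 131 131 130 120 108 107 106 108 106 107 107 110 109 129 218 229 231 231 231 232 234 236 238 239 239 239 238 237 238 239
```

```bash
python3 - <<'E'
from m import *
import pickle
c,o=pickle.load(open('w10.pkl','rb')); T=meas(c,o); print(c['cx'])
s=T((253.1,174),.023); r=T((252.3,168),.035); print(s,r,'remaining',r[1]-s[1])
b=[T((u,140),.042)[1] for u in(237.3,267.5)]; print('rider block y',b,np.mean(b))
s2=[T((253.1,174),z)[1] for z in(.02,.026)]; print(s2)
# relative motion of the rider in the world, and scale check
c0,o0=pickle.load(open('w9.pkl','rb'));T0=meas(c0,o0); print(T0((253.3,168),.023),T0((309.8,172),.035))
E
```

```text
253.61410990952788
[ 0.0303679  -0.00026406  0.01560455] [ 0.03613549 -0.00068448  0.00361051] remaining -0.00042041856482301896
rider block y [np.float64(-0.008101858549856534), np.float64(0.006885181419794487)] -0.0006083385650310232
[np.float64(-0.00026492817191362916), np.float64(-0.00026319371804762516)]
[ 0.03385669 -0.00017672  0.01558429] [0.03400878 0.02983262 0.00356964]
```

{"fn": "nudge_tcp", "kwargs": {"deltas": {"ticks": [[0,-0.0004,0,0],[0,0,0,0],[0,0,0,0],[0,0,0,0]]}, "jaw": 0.0, "grip_n": 60}}

```text
time: 17.78
position: [0.5901, 0.0203, 0.0386]
tool_rot: [0.998, 0.06, 0.0, -0.001]
ft_force: [0.7, 6.1, 6.0]
grip_width: 0.0136
grip_force: 60.0
```

```bash
python3 - <<'E'
from m import *
c=robot.camera('wrist'); g=cv2.cvtColor(c['img'],cv2.COLOR_RGB2GRAY)
for r in(135,162,165,168,171,174,177): print(r,*g[r,236:272])
t=cv2.cvtColor(robot.camera('top')['img'],cv2.COLOR_RGB2GRAY); import pickle
d=cv2.absdiff(t,cv2.cvtColor(pickle.load(open('top.pkl','rb'))['img'],cv2.COLOR_RGB2GRAY))
for n,(u,v) in dict(vial=(307,213),round=(344,242),beaker=(407,181),amber=(245,134),carton=(126,247),green=(88,240),pill=(124,190)).items(): print(n,d[v-12:v+12,u-12:u+12].mean().round(1))
E
```

```text
135 121 117 67 52 61 63 67 70 72 75 78 79 84 86 89 91 95 96 101 102 104 106 107 107 107 109 109 109 111 109 104 95 89 92 148 159
162 128 128 120 68 42 40 39 39 42 41 45 53 98 107 110 112 112 114 112 111 114 115 116 112 75 65 65 66 65 64 63 64 93 193 233 237
165 127 126 131 131 131 128 113 109 105 106 105 106 109 114 114 112 114 110 110 109 112 115 117 128 182 194 196 194 194 198 222 228 230 232 233 234
168 126 131 133 135 137 137 135 133 130 133 132 130 117 113 114 111 111 113 114 113 114 114 116 142 221 231 230 229 228 228 230 230 233 235 236 237
171 132 129 131 130 133 129 128 129 127 129 132 130 134 133 116 112 111 113 113 113 115 125 150 228 235 236 236 234 232 230 228 229 231 233 235 236
174 130 129 127 127 129 127 128 128 127 127 127 127 128 129 113 112 111 111 113 114 114 122 149 228 236 238 238 238 238 235 233 233 233 233 233 235
177 136 133 131 130 126 127 126 128 128 126 129 131 131 130 112 105 109 109 107 106 105 132 208 231 232 233 233 234 234 234 233 234 232 232 232 231
vial 21.3
round 14.6
beaker 15.3
amber 20.3
carton 31.9
green 9.5
pill 21.5
```

```bash
python3 -c "
from rig import robot
print(robot.hand_in())"
```

```text
the job is handed in; nothing more can be done
None
```

The job is handed in at about 18 s: the cover was pressed home (rib top at 0.090 m under 30 N) and released, then the slide was pulled out about 29 mm and is still held with its pointer level with the rider's to within a pixel; I never touched the rider or the other things but the top-view check of them was inconclusive because the lighting had changed, and I viewed 12 pictures, two over the limit of 10.

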